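Wind the syringe pump's pusher back until the crank goes light

TASK

The syringe in the bench pump has to be changed, so wind the blue pusher back from it: hold the knob of the rewind crank, press the crank in so that its clutch engages, keep it pressed and turn it clockwise until the trip dog lifts the release pin and the resistance suddenly drops away. Stop there, within a turn of it going light, and let go so that the crank springs out again. Move the pusher only with the crank, and leave the other things on the bench where they stand.

Things in the scene. Friction and masses are not known exactly. Their poses are not given: they have to be found in the camera images.
- syringe_pump: white bench syringe pump, a fixed wedge 176 mm deep (x), 410 wide (y), 115 high; origin under its middle, z up, x from the low front to the high back, y left seen from the front. Its front slopes 30 degrees from level and carries a metal bed with, from left to right, a clamped glass syringe, the blue pusher on two guide rods, the orange trip dog and, at the right end, the rewind crank.
- crank_axis (a point): point on the axis of the rewind crank, level with the upper face of the crank arm while the crank is out; it is fixed to the pump. Axes: z = out of the sloping front along the crank's axis, x = up the slope, y = left along the bed. The crank arm (steel, 16 mm wide, 8 mm thick) turns about this axis and carries the knob 45 mm out from it. Within the sweep of the knob nothing else rises above the arm but a 2.5 mm cap on its hub.
- crank_knob (a point): centre (half-way up) of the crank's red knob, a cylinder 26 mm across and 45 mm long that stands on the arm parallel to the crank axis (its foot is 1 mm above the arm's upper face, its centre 23.5 mm above it) and spins freely on its own pin, so that a hand can hold it without turning while it goes round. z = out along the axis, x = from the crank axis to the knob.
- crank (a joint): angle of the crank about its axis, rad, growing clockwise seen from the front (looking down on the sloping face); it turns without end. Starts anywhere. Clockwise winds the pusher back (to the right).
- crank_press (a joint): how far the crank is pressed in along its axis, m: 0 = out, 0.008 = fully in. A spring pushes it out (3.5 N at 0, 5.5 N fully in). Pressed in less than 2 mm the crank spins idly and nothing is driven; pressed in 5 to 8 mm a dog clutch takes the drive along after at most a quarter turn or so of free play. When let go it springs out by itself.
- pusher_top (a point): centre of the upper face of the blue pusher carriage (112 mm along the slope, 40 mm along the rods, top 28 mm above the bed); axes as for crank_axis. It slides only along the rods (its y), to the right (-y) when wound back. It is stiff (55 N) and stays where it is left; do not push it by hand.
- drive_shoe (a point): middle of the top of the brass drive shoe, 14 mm long, which runs in the slot of the bed under the pusher, 30 mm to the right per turn of the engaged crank; axes as for crank_axis. It pushes the pusher along by the tooth of the release pin: while it does so it stands 12.5 mm to the left (+y) of pusher_top; once the pin has been lifted it runs on to the right under the pusher, which stays.
- release_pin (a joint): height of the pusher's yellow-headed release pin, m: 0 = down, tooth in front of the shoe; about 0.006 = lifted clear. The white roller on the pin climbs the ramp of the trip dog and lifts it.
- trip_nose (a point): tip of the nose (left end, foot of the ramp) of the orange trip dog, which is clamped to the lower guide rod at the place to which the pusher is to go back; axes as for crank_axis. The roller reaches the nose when pusher_top is 29 mm to its left, and the pin lets go when pusher_top is about 22.5 mm to its left (+y); that takes 1.2 to 2.4 turns of the engaged crank. Turning the engaged crank needs about 7 N at the knob up to there, and then suddenly only about 1.5 N.
- red_cap_bottle: small bottle with a red cap, 128 mm tall, loose bystander; origin under its middle
- weighing_bottle: small glass bottle with a glass lid, 58 mm tall, loose bystander; origin under its middle
- timer: white bench timer, 58x62x19 mm, loose bystander; origin under its middle
- label_roll: roll of white labels, 56 mm across, 25 mm high, loose bystander; origin under its middle
- graduated_cylinder: glass measuring cylinder, 142 mm tall, loose bystander; origin under its middle
- hood_edge (a point): middle of the free (upper) edge of the pump's clear hood, 390 mm wide, 3 mm thick, fixed open at right angles to the bed along its upper edge, so that it leans forward over the bed: it rises 144 mm from the bed, 97 mm up the slope from the crank axis. A gripper coming straight down on the crank would meet it; one held square to the sloping front (tilted 30 degrees) has room.

How it is judged:
By the outcome, as a careful person would: the job done as asked, in the order asked, and still so for the second after the job is handed in, with the robot touching nothing.
It also fails if it takes over 54 s, if anything falls off the work surface, if the arm or the gripper's body presses on something with over 40 N, if the wrist force passes 120 N, or if a joint passes its speed limit or range.

ROBOT

A 6-joint arm with a two-finger parallel gripper is mounted at the origin on a cart in front of the work surface, level with it; the furniture and walls round the work are solid. World frame = base frame: x ahead of the robot, y to its left, z up, the work surface at z = 0. Lengths are in m, angles in degrees, forces in N, time in s.
With the tool pointing down it reaches from about 0.35 to 0.775 m from the base axis. Payload 7.3 kg.
Tool frame: the origin (TCP) lies at the very end of the fingers, on their centre line; the grasp point (between the pads) lies 19 mm behind it; z points along the fingers, y is the direction in which the jaws open and shut (so a half turn about z gives the same grasp; the last joint's range is limited). The gripper opens to 92 mm and grips with 3 to 60 N. Pads are 19 mm wide; open, the fingers measure 130 mm over their backs; the gripper's body (75 mm by 190 mm) begins 47 mm behind the grasp point.
Start: joints at [-76.375, 19.595, 87.324, -0, 73.075, -8.365], TCP at [0.197, -0.487, 0.227] pointing down, gripper open.
Joint ranges: [-145.02, 145.02], [-44.19, 115.74], [2.07, 154.8], [-57.11, 237.11], [16.16, 152.29], [-177.93, 177.93]. Speed limits (degrees/s): [147.25, 147.25, 180, 180, 180, 180].

INTERFACE

Orientations are given as a 3x3 rotation matrix whose columns are the frame's x, y, z axes.
In Python, from cell import readout, eyes, sign_off gives the robot as it stands. The module is installed in compiled form; this text tells all that it offers.
- The arm moves only by the shell command python3 -m creep 'ROWS'. ROWS is JSON, a list of rows, each a list of 5 numbers: the shift along the tool's x, y, z in units of 40 mm (1.0 is 40 mm), then the turn about the tool's z in units of 5 degrees (1.0 is 5 degrees), then the closure, from 0 (fully open) to 1 (shut). A call has 1 to 8 rows; each row shifts and turns the commanded pose from where the row before left it, along the tool's axes as they then stand; what a row does not reach is not made up. A row lasts 1/12 s, in which the tool goes at most 41.7 mm and 7.16 degrees, less where a joint would pass 70% of its speed; a pose out of reach is approached as far as the arm can. A call is refused whole if a number of a shift passes 1 or a number of a turn 1, either way. A call with a gripper value outside its range is refused whole. The fingers move at their own pace and stop on an object; the grip force is fixed at half the most. Time passes only in rows, so rows that do not move let the fingers close. It gives the time, the measured TCP pose, the force and the opening at its end, in the units of the state.
- readout.get_state(): the state, without advancing time (a new reading comes with each control period).
- eyes.camera(name): name is "scene" or "top" or "wrist"; returns the picture (400x640x3 uint8, red, green, blue); there is no depth.
- eyes.get_calibration(name): a dict with "intrinsics" (3x3 intrinsics, pixels), "xyz" and "attitude" of the camera in the world. Camera axes: x right, y down, z forward; pixel columns grow to the right and rows downward; lengths in m; the calibration is good to about 2 mm. A picture is of the moment at which its call begins: read the wrist's pose just before it. get_calibration takes no time and is no camera call; for the wrist camera it gives the pose at the moment of the call.
- sign_off(): hands the job in, once; it reports no verdict.
The state is a dict: "time": time; "joint_positions": joint angles; "joint_velocities": joint speeds; "effort": joint torques, N m; "tcp_pos": TCP position; "tcp_rot": TCP orientation; "wrist_force": force on the tool from outside, world axes, zero at the start; "ft_torque": the same for the moment, N m; "width": opening from 0.0 (shut) to 1.0 (fully open).
Only numpy, scipy, OpenCV 4.12 (cv2) and the standard library are available. Lean on these libraries where they do the work, as an engineer would, in place of code of your own. Each camera call takes 0.05 s, during which the arm holds its last target.

## Working session

There is one attempt and no reset: what is moved stays moved. The work goes in short steps, Python scripts to look and compute and a shell command to move; the robot and the scene stay as the last step left them, time stands still between calls to the robot, and variables do not carry over. Pictures are saved under pics/ and viewed, and the job is handed in when it is done.

```bash
mkdir -p pics; ls
python3 - <<'E'
from cell import readout, eyes
import cv2
s=readout.get_state(); print(s)
for n in ["scene","top","wrist"]:
    c=eyes.get_calibration(n); print(n,c)
    cv2.imwrite(f"pics/{n}0.png",eyes.camera(n)[:,:,::-1])
E
```

```text
pics
{'time': 0.0, 'joint_positions': array([-7.63746736e+01,  1.96357521e+01,  8.73765344e+01, -1.94100364e-03,
        7.30744937e+01, -8.36570736e+00]), 'joint_velocities': array([-0.05046075,  0.04951141, -0.07778235, -0.02802911, -0.03746438,
        0.03651922]), 'effort': array([ 3.84647910e-05, -4.31238055e+01, -2.44224715e+01,  7.17138383e-02,
        5.57273731e-02, -1.25656666e-04]), 'tcp_pos': array([ 0.19650299, -0.48640435,  0.2260554 ]), 'tcp_rot': array([[ 9.27238800e-01,  3.74470370e-01, -3.88294410e-04],
       [ 3.74470524e-01, -9.27237662e-01,  1.46434013e-03],
       [ 1.88310790e-04, -1.50319780e-03, -9.99998852e-01]]), 'wrist_force': array([ 0.04421252, -0.02854539,  0.81036336]), 'ft_torque': array([ 0.00678121,  0.04105978, -0.00211794]), 'width': 0.9998300604102262}
scene {'intrinsics': array([[514.35071866,   0.        , 325.57642048],
       [  0.        , 514.35071866, 196.00436143],
       [  0.        ,   0.        ,   1.        ]]), 'xyz': array([-0.53396181,  0.67631786,  0.91695716]), 'attitude': array([[-0.5038441 , -0.46152318,  0.73016264],
      
[... 200 characters left out ...]
7.66689162],
       [  0.        ,   0.        ,   1.        ]]), 'xyz': array([0.44927988, 0.02604007, 1.29059035]), 'attitude': array([[-0.0181091 , -0.9966964 ,  0.07917294],
       [-0.99983338,  0.01787035, -0.00372303],
       [ 0.00229589, -0.07922717, -0.99685394]])}
wrist {'intrinsics': array([[348.07624514,   0.        , 317.3622711 ],
       [  0.        , 348.07624514, 209.25368922],
       [  0.        ,   0.        ,   1.        ]]), 'xyz': array([ 0.26583622, -0.45787495,  0.3841654 ]), 'attitude': array([[ 3.75280675e-01, -8.89850280e-01, -2.59481972e-01],
       [-9.26910918e-01, -3.60502492e-01, -1.04278968e-01],
       [-7.51228757e-04,  2.79650555e-01, -9.60101559e-01]])}
```

View pics/scene0.png

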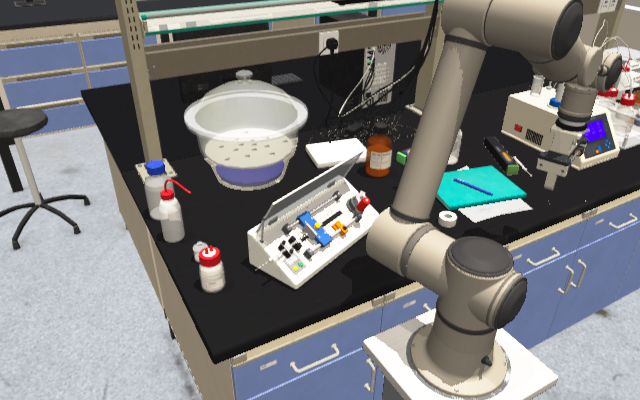

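View pics/top0.png

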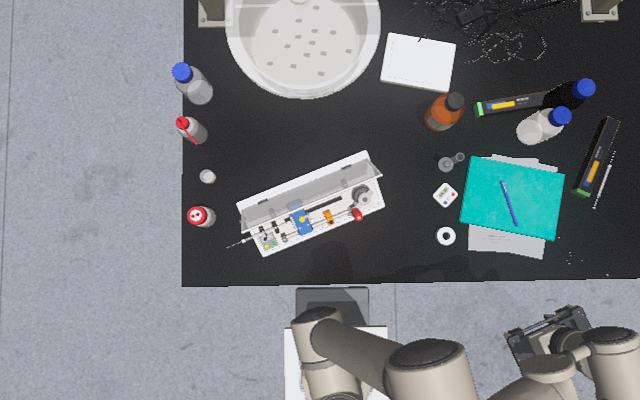

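View pics/wrist0.png

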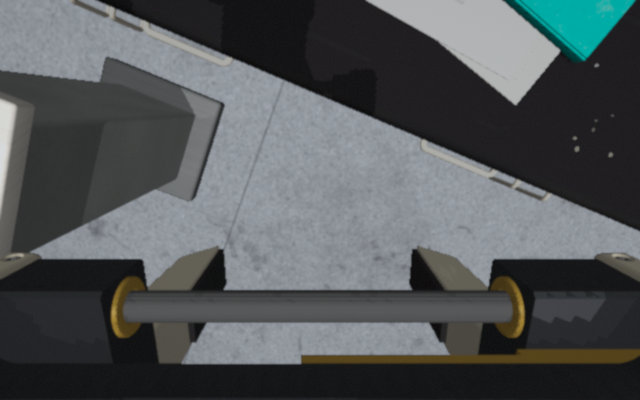

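Run:
```python
import cv2
a=cv2.imread("pics/top0.png")[140:270,220:400]; cv2.imwrite("pics/topc.png",cv2.resize(a,None,fx=4.4,fy=4.4,interpolation=cv2.INTER_CUBIC))
a=cv2.imread("pics/scene0.png")[150:300,240:390]; cv2.imwrite("pics/scenec.png",cv2.resize(a,None,fx=4,fy=4,interpolation=cv2.INTER_CUBIC))
```

```text
(no output)
```

View pics/topc.png

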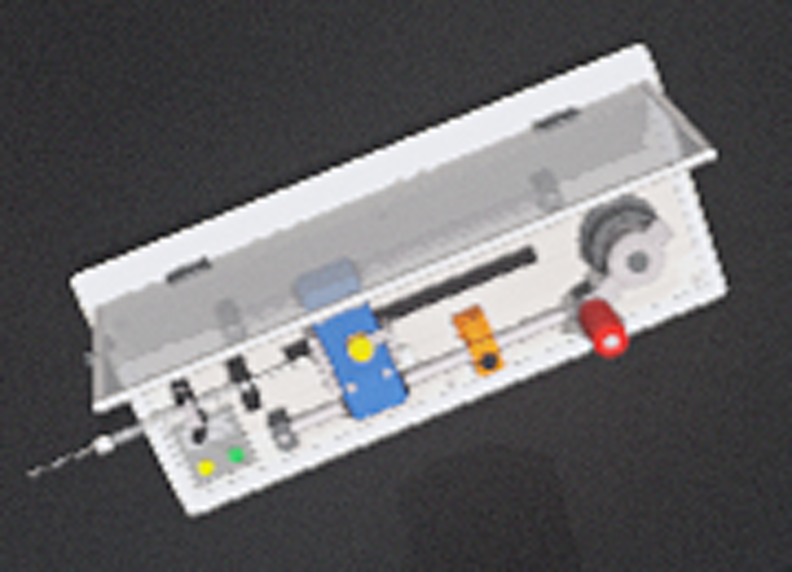

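View pics/scenec.png

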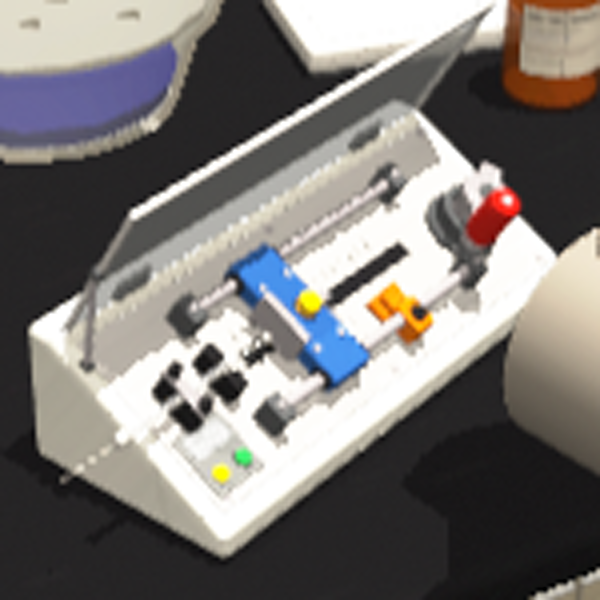

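```bash
cat > h.py <<'E'
import numpy as np, json
from cell import readout, eyes
def proj(n,P,cal=None):
    c=cal or eyes.get_calibration(n); q=(np.atleast_2d(P)-c["xyz"])@c["attitude"]; k=c["intrinsics"]
    return q[:,:2]/q[:,2:]*[k[0,0],k[1,1]]+k[:2,2]
def frame(x,y,yaw):
    c,s=np.cos(yaw),np.sin(yaw); Rz=np.array([[c,-s,0],[s,c,0],[0,0,1]])
    a=np.pi/6; S=np.array([[np.cos(a),0,-np.sin(a)],[0,1,0],[np.sin(a),0,np.cos(a)]])  # cols u,v,n
    return np.array([x,y,0]),Rz,Rz@S
E
cat > fit.py <<'E'
from h import *
from scipy.optimize import least_squares
T=lambda p:(p[0]/4.4+220,p[1]/4.4+140); S=lambda p:(p[0]/4+240,p[1]/4+150)
top={k:T(v) for k,v in dict(fl=(190,515),fr=(727,293),bl=(72,278),br=(645,43),cap=(637,262),kt=(614,342)).items()}
sc={k:S(v) for k,v in dict(fl=(224,556),bl=(32,330),kt=(510,203)).items()}
calT,calS=eyes.get_calibration("top"),eyes.get_calibration("scene")
def pts(p):
    o,Rz,R=frame(*p[:3])
    P=dict(bl=o+Rz@[.088,.205,.115],br=o+Rz@[.088,-.205,.115],fl=o+Rz@[-.088,.205,0.0],fr=o+Rz@[-.088,-.205,0.0])
    ax=o+Rz@p[3:6]; P["cap"]=ax+R@[0,0,.0025]
    P["kt"]=ax+R@[.045*np.cos(p[6]),.045*np.sin(p[6]),.046]; P["ax"]=ax;P["R"]=R
    P["kc"]=ax+R@[.045*np.cos(p[6]),.045*np.sin(p[6]),.0235]
    return P
def res(p):
    P=pts(p); r=[]
    for n,d,c in(("top",top,calT),("scene",sc,calS)):
        for k,v in d.items(): r+=list(proj(n,P[k],c)[0]-v)
    return np.array(r)
s=least_squares(res,[.45,.03,.4,-.03,-.15,.09,3],loss="soft_l1")
P=pts(s.x); print(s.x,np.degrees(s.x[[2,6]])); print(res(s.x).reshape(-1,2).round(1)); print(P["ax"],P["kc"],"\n",P["R"])
np.savez("fit.npz",x=s.x,ax=P["ax"],kc=P["kc"],R=P["R"])
E
python3 fit.py
```

```text
[ 0.5251801   0.05859122  0.37322297 -0.04306932 -0.1441787   0.09961923
  2.1552575 ] [ 21.38410097 123.48715855]
[[ 1.1  0.1]
 [-0.4  0.7]
 [-0.6 -0.3]
 [ 0.3 -0.5]
 [ 0.1 -0.1]
 [-0.1  0.1]
 [ 1.1  1.9]
 [-1.2 -2.6]
 [ 0.   0. ]]
[ 0.537646   -0.09136566  0.09961923] [ 0.49299857 -0.06854335  0.10755645] 
 [[ 0.80640564 -0.36461841 -0.46557851]
 [ 0.31576881  0.93115703 -0.18230921]
 [ 0.5         0.          0.8660254 ]]
```

```bash
python3 -m creep '[[0,0,-0.9,0,0],[0,0,-0.9,0,0]]'
```

```text
time: 0.32
tcp_pos: [0.1963, -0.4855, 0.2975]
tcp_rot: [[0.927, 0.374, -0.001], [0.374, -0.927, 0.006], [0.001, -0.006, -1.0]]
wrist_force: [0.2, -1.5, 0.2]
width: 0.998
```

```bash
python3 -m creep '[[0.9,0,-0.4,0,0],[0.9,0,-0.4,0,0],[0.9,0,-0.4,0,0],[0.9,0,-0.4,0,0],[0.9,-0.2,-0.4,0,0],[0.9,-0.3,-0.4,0,0],[0.9,-0.3,0,0,0],[0.9,-0.3,0,0,0]]'
python3 -m creep '[[0.9,-0.4,0,0,0],[0.5,-0.7,0,0,0],[0.3,-0.9,0,0,0],[0.1,-0.9,0,0,0],[0,-0.9,0,0,0],[0,-0.9,0,0,0],[0,-0.9,0,0,0],[0,-0.9,0,0,0]]'
```

```text
time: 0.98
tcp_pos: [0.4486, -0.337, 0.3956]
tcp_rot: [[0.927, 0.374, 0.001], [0.374, -0.927, -0.001], [0.001, 0.002, -1.0]]
wrist_force: [1.0, -0.3, -0.8]
width: 0.998
time: 1.65
tcp_pos: [0.4155, -0.0686, 0.3944]
tcp_rot: [[0.927, 0.374, -0.0], [0.374, -0.927, 0.0], [-0.0, -0.0, -1.0]]
wrist_force: [1.0, 1.1, 0.6]
width: 1.0
```

```bash
python3 -m creep '[[0.5,-0.9,-0.2,0,0],[0.5,-0.9,-0.2,0,0],[0.9,-0.7,-0.2,0,0],[0.9,-0.7,-0.2,0,0],[0.9,-0.5,-0.2,0,0],[0.9,0,0,0,0],[0.9,0,0,0,0],[0.9,0,0,0,0]]'
python3 -m creep '[[0.9,0,0,0,0],[0.9,0,0,0,0],[0.9,0,0,0,0]]'
python3 -c "
from h import *
s=readout.get_state();print(s['joint_positions'].round(1))"
```

```text
time: 2.32
tcp_pos: [0.5947, 0.1558, 0.4328]
tcp_rot: [[0.927, 0.376, 0.0], [0.376, -0.927, -0.0], [0.0, 0.0, -1.0]]
wrist_force: [-0.1, -0.8, 0.8]
width: 1.005
time: 2.57
tcp_pos: [0.6765, 0.1873, 0.433]
tcp_rot: [[0.927, 0.375, -0.003], [0.375, -0.927, -0.0], [-0.003, -0.001, -1.0]]
wrist_force: [1.8, 0.3, 0.3]
width: 0.994
[  9.2  44.5  12.7   0.  123.   77.2]
```

```bash
python3 -m creep '[[0.9,-0.2,0,0,0],[0.9,-0.2,0,0,0],[0.9,-0.2,0,0,0]]'
python3 -m creep '[[0.9,0,0,0,0],[0.9,0,0,0,0]]'
python3 -c "
from h import *
s=readout.get_state();print(s['joint_positions'].round(1))"
```

```text
time: 2.82
tcp_pos: [0.7169, 0.2332, 0.3936]
tcp_rot: [[0.927, 0.374, 0.033], [0.374, -0.927, 0.011], [0.035, 0.002, -0.999]]
wrist_force: [0.1, -0.5, -0.0]
width: 1.001
time: 2.98
tcp_pos: [0.7417, 0.2471, 0.3742]
tcp_rot: [[0.924, 0.375, 0.078], [0.374, -0.927, 0.025], [0.081, 0.006, -0.997]]
wrist_force: [-0.8, -0.6, -0.1]
width: 1.0
[ 12.6  54.2   2.2   0.5 119.   80.8]
```

```bash
python3 -m creep '[[0.9,-0.2,-0.4,0,0],[0.9,-0.2,-0.4,0,0],[0.9,-0.2,-0.4,0,0]]'
python3 -c "
from h import *
s=readout.get_state();print(s['joint_positions'].round(1))"
python3 -m creep '[[0.9,-0.2,-0.9,0,0],[0.9,-0.2,-0.9,0,0],[0.9,-0.2,-0.9,0,0]]'
python3 -c "
from h import *
s=readout.get_state();print(s['joint_positions'].round(1))"
```

```text
time: 3.23
tcp_pos: [0.7507, 0.2805, 0.3849]
tcp_rot: [[0.915, 0.374, 0.15], [0.371, -0.927, 0.051], [0.158, 0.009, -0.987]]
wrist_force: [0.3, 0.6, 0.6]
width: 0.995
[ 14.8  53.6   2.1   0.7 115.2  83.1]
time: 3.48
tcp_pos: [0.7358, 0.2969, 0.4357]
tcp_rot: [[0.901, 0.374, 0.219], [0.366, -0.927, 0.078], [0.232, 0.01, -0.973]]
wrist_force: [0.2, 0.6, 0.5]
width: 1.002
[ 16.1  50.    2.1   0.9 114.5  84.5]
```

```bash
python3 -m creep '[[0.9,-0.2,-0.6,0,0],[0.9,-0.2,-0.6,0,0],[0.9,-0.2,-0.6,0,0],[0.9,-0.2,-0.6,0,0],[0.9,-0.2,-0.6,0,0]]'
python3 -c "
from h import *
s=readout.get_state();print(s['joint_positions'].round(1),s['tcp_rot'][:,2])"
```

```text
time: 3.9
tcp_pos: [0.7279, 0.3311, 0.4885]
tcp_rot: [[0.867, 0.375, 0.329], [0.353, -0.927, 0.126], [0.352, 0.007, -0.936]]
wrist_force: [-0.3, 0.1, -0.7]
width: 0.999
[ 18.7  46.6   2.1   0.8 110.7  87. ] [ 0.32879211  0.12568818 -0.93600119]
```

```bash
python3 -m creep '[[0.9,-0.1,-0.3,0,0],[0.9,-0.1,-0.3,0,0],[0.9,-0.1,-0.3,0,0],[0.9,-0.1,-0.3,0,0],[0.9,-0.1,-0.3,0,0]]'
python3 -c "
from h import *
s=readout.get_state();print(s['joint_positions'].round(1),s['tcp_rot'][:,2])"
```

```text
time: 4.32
tcp_pos: [0.7471, 0.3526, 0.5151]
tcp_rot: [[0.821, 0.376, 0.43], [0.334, -0.926, 0.173], [0.463, 0.002, -0.886]]
wrist_force: [-0.9, 0.0, -0.1]
width: 1.002
[ 19.5  45.7   2.1   1.1 104.6  87.9] [ 0.42995488  0.17291706 -0.88613683]
```

```bash
python3 -m creep '[[0.9,-0.1,-0.3,0,0],[0.6,-0.1,-0.2,0,0]]'
python3 -c "
from h import *
s=readout.get_state();print(s['joint_positions'].round(1),s['tcp_rot'][:,2])
print(np.degrees(np.arccos(-s['tcp_rot'][:,2]@np.load('fit.npz')['R'][:,2])))"
```

```text
time: 4.48
tcp_pos: [0.7498, 0.3595, 0.5295]
tcp_rot: [[0.801, 0.378, 0.464], [0.327, -0.926, 0.189], [0.501, -0.0, -0.865]]
wrist_force: [-0.5, 0.0, 0.8]
width: 1.003
[ 19.9  45.    2.1   1.2 102.8  88.3] [ 0.46429993  0.1893515  -0.86520032]
0.4128068427461687
```

```bash
python3 -m creep '[[-0.5,0.2,0,0,0],[-0.9,0.4,0,0,0],[-0.9,0.5,0,0,0],[-0.9,0.5,0,0,0],[-0.9,0.5,0,0,0],[-0.9,0.5,0,0,0],[-0.9,0.5,0,0,0],[-0.9,0.5,0,0,0]]'
python3 -m creep '[[-0.9,0.5,0,0,0],[-0.9,0.5,0,0,0],[-0.9,0.5,0,0,0],[-0.9,0.5,0,0,0],[-0.9,0.5,0,0,0],[-0.9,0.5,0,0,0],[0,0,0,0,0]]'
python3 - <<'E'
from h import *
import cv2
f=np.load('fit.npz');s=readout.get_state();R=s['tcp_rot']
print(s['joint_positions'].round(1),np.degrees(np.arccos(-R[:,2]@f['R'][:,2])))
print((R.T@(f['kc']-s['tcp_pos'])*1000).round())
c=eyes.get_calibration("wrist")
im=eyes.camera("wrist")
cv2.imwrite("pics/w1.png",im[:,:,::-1]); np.savez("w1.npz",**c)
print(proj("wrist",np.array([f['kc'],f['ax']]),c))
E
```

```text
time: 5.15
tcp_pos: [0.6135, 0.1664, 0.4163]
tcp_rot: [[0.801, 0.379, 0.463], [0.329, -0.925, 0.189], [0.5, 0.001, -0.866]]
wrist_force: [1.2, -0.2, 0.3]
width: 1.002
time: 5.73
tcp_pos: [0.4836, -0.0188, 0.3053]
tcp_rot: [[0.806, 0.373, 0.459], [0.324, -0.928, 0.186], [0.495, -0.001, -0.869]]
wrist_force: [0.5, -0.0, -0.5]
width: 0.999
[-25.7  -1.7 107.3  26.1  56.3  31.2] 0.47327651753876454
[-106.   50.  167.]
[[365.71126593 289.10237128]
 [398.59693506 258.14892516]]
```

View pics/w1.png

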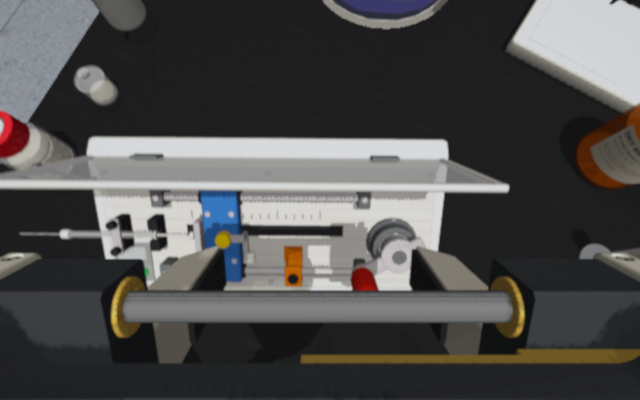

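```bash
python3 -m creep '[[-0.9,0.4,0.3,0,0],[-0.9,0.4,0.6,0,0],[-0.85,0.45,0.7,0,0],[0,0,0.6,0,0],[0,0,0,0,0]]'
cat > look.py <<'E'
from h import *
import cv2,sys
f=np.load('fit.npz');s=readout.get_state();R=s['tcp_rot']
print(s['time'],s['joint_positions'].round(1),np.degrees(np.arccos(-R[:,2]@f['R'][:,2])))
print("to knob, tool mm",(R.T@(f['kc']-s['tcp_pos'])*1000).round(1)," axis",(R.T@(f['ax']-s['tcp_pos'])*1000).round(1),"TCP in crank frame",(f['R'].T@(s['tcp_pos']-f['ax'])*1000).round(1), "F slope",(f['R'].T@s['wrist_force']).round(1))
for n in sys.argv[2:]:
    c=eyes.get_calibration(n); im=eyes.camera(n)
    print(n,proj(n,np.array([f['kc'],f['ax']]),c).round(1).tolist())
    cv2.imwrite(f"pics/{sys.argv[1]}{n}.png",im[:,:,::-1])
E
python3 look.py a wrist top
```

```text
time: 6.2
tcp_pos: [0.4637, -0.0738, 0.1856]
tcp_rot: [[0.805, 0.377, 0.458], [0.326, -0.926, 0.191], [0.496, -0.004, -0.868]]
wrist_force: [-0.4, 0.9, -0.8]
width: 1.0
6.2 [-35.7   6.8 119.8  38.   43.3   6.3] 0.6426798164712001
to knob, tool mm [-13.5   6.5  82.2]  axis [ 11.1  44.5 105.2] TCP in crank frame [-11.1  43.3 105.7] F slope [-0.4  1.  -0.7]
wrist [[327.0, 233.4], [375.3, 193.5]]
top [[357.4, 214.4], [364.6, 199.1]]
```

View pics/awrist.png

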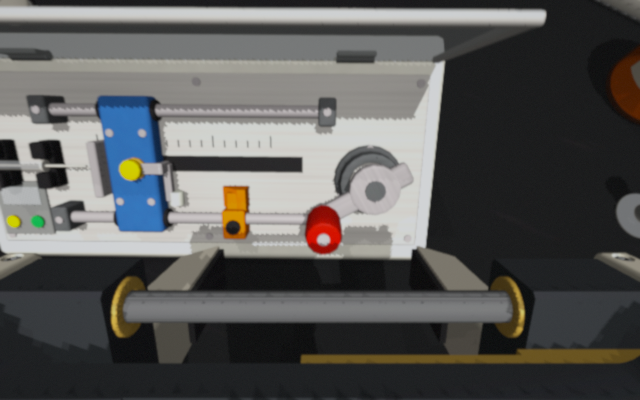

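View pics/atop.png

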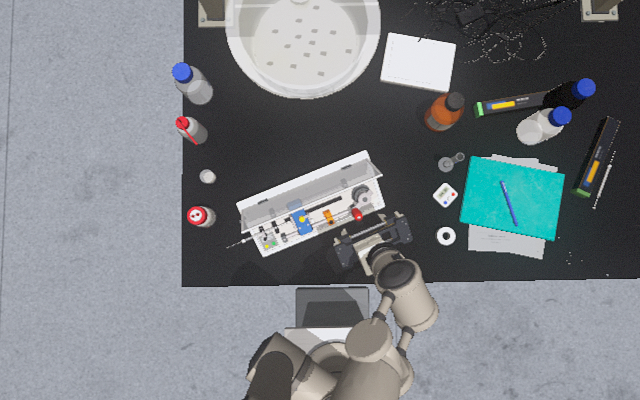

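```bash
cat > refit.py <<'E'
from h import *
from scipy.optimize import least_squares
f=np.load('fit.npz');R=f['R']; ca=eyes.get_calibration("wrist"); cw={k:v for k,v in np.load('w1.npz').items()}; ct=eyes.get_calibration("top")
np.savez("a.npz",**ca)
def pts(p):
    ax=p[:3]; k=ax+R@[.045*np.cos(p[3]),.045*np.sin(p[3]),.046]; return ax+R[:,2]*.0025,k
def res(p):
    c,k=pts(p)
    return np.r_[proj('w',c,cw)[0]-(399,257.5),proj('w',c,ca)[0]-(375,190.5),proj('w',k,ca)[0]-(323,239),proj('t',c,ct)[0]-(364.8,199.5),proj('t',k,ct)[0]-(359.5,217.7)]
s=least_squares(res,np.r_[f['ax'],f['x'][6]]);p=s.x
print(p[:3]-f['ax'],np.degrees(p[3]),s.fun.reshape(-1,2).round(1))
d=dict(f); d['ax']=p[:3]; d['kc']=p[:3]+R@[.045*np.cos(p[3]),.045*np.sin(p[3]),.0235]; np.savez('fit.npz',**d)
E
python3 refit.py; python3 look.py b
```

```text
[0.00069383 0.00231288 0.01354518] 120.141020964351 [[ 1.2 -1. ]
 [-0.   0.4]
 [-0.5  0.7]
 [-0.3 -0.6]
 [-1.2 -0.7]]
6.3 [-35.6   6.5 119.6  37.8  43.6   6.4] 0.48130073028469805
to knob, tool mm [-6.3  2.8 73.7]  axis [15.7 42.3 96.9] TCP in crank frame [-16.3  41.2  97.2] F slope [ 0.6 -1.1 -0. ]
```

```bash
python3 -m creep '[[-0.15,0.07,0.5,0,0],[0,0,0,0,0]]'; python3 look.py c wrist
python3 - <<'E'
from h import *
f=np.load('fit.npz');R=f['R'];ax=f['ax'];k=f['kc']+R[:,2]*.0225
np.savez('c.npz',**eyes.get_calibration('wrist'))
print(proj('scene',k),'obs 367.5,200.75', proj('wrist',np.array([k,ax+R[:,2]*.0025])))
E
```

```text
time: 6.47
tcp_pos: [0.4704, -0.0741, 0.1685]
tcp_rot: [[0.801, 0.381, 0.462], [0.331, -0.924, 0.189], [0.499, 0.001, -0.866]]
wrist_force: [-0.8, 0.2, -0.1]
width: 0.997
6.4667 [-35.2   9.1 120.7  40.5  40.4   3.2] 0.45191757472931776
to knob, tool mm [-0.2  0.2 53.3]  axis [21.8 39.7 76.5] TCP in crank frame [-22.4  38.7  76.8] F slope [-0.6  0.5  0.3]
wrist [[318.7, 229.5], [375.8, 188.3]]
[[366.20530197 196.4974687 ]] obs 367.5,200.75 [[318.88145916 242.45699671]
 [376.48910556 189.19469849]]
```

View pics/cwrist.png

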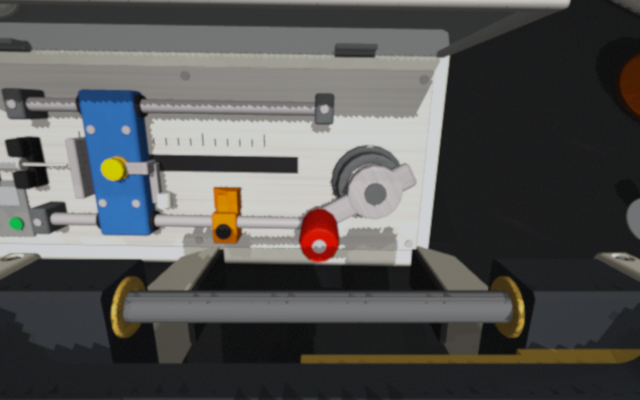

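```bash
cat > refit2.py <<'E'
from h import *
from scipy.optimize import least_squares
f=np.load('fit.npz');R=f['R']; L=lambda n:{k:v for k,v in np.load(n).items()}
W,A,C=L('w1.npz'),L('a.npz'),L('c.npz'); ct=eyes.get_calibration("top"); cs=eyes.get_calibration("scene")
def pts(p):
    ax=p[:3]; k=ax+R@[.045*np.cos(p[3]),.045*np.sin(p[3]),.046]; return ax+R[:,2]*.0025,k
def res(p):
    c,k=pts(p)
    return np.r_[proj('w',c,W)[0]-(399.5,257.5),proj('w',c,A)[0]-(375,191),proj('w',k,A)[0]-(323,239.5),proj('w',c,C)[0]-(375,192.5),proj('w',k,C)[0]-(319,246),proj('t',c,ct)[0]-(364.8,199.5),proj('t',k,ct)[0]-(359.5,217.7),proj('s',k,cs)[0]-(367.5,200.7)]
s=least_squares(res,np.r_[f['ax'],2.1]);p=s.x
print(p[:3],np.degrees(p[3]),s.fun.reshape(-1,2).round(1).tolist(),np.sqrt(np.diag(np.linalg.inv(s.jac.T@s.jac)))*1000)
d=dict(f); d['ax']=p[:3]; d['kc']=p[:3]+R@[.045*np.cos(p[3]),.045*np.sin(p[3]),.0235]; np.savez('fit.npz',**d)
E
python3 refit2.py; python3 look.py b
```

```text
[ 0.53859519 -0.08923756  0.10691097] 120.85914595312813 [[-0.4, -0.6], [-1.0, 2.1], [0.1, 2.0], [0.4, -0.9], [0.7, -1.6], [-0.5, -0.6], [-1.1, -0.6], [-1.2, -2.3]] [ 0.59804762  0.41371982  2.18849217 14.80031962]
6.5167 [-35.2   9.  120.7  40.4  40.6   3.4] 0.474830944918164
to knob, tool mm [-3.9  0.9 59.5]  axis [18.6 40.1 82.7] TCP in crank frame [-19.2  39.1  83. ] F slope [ 0.3 -0.2  0. ]
```

```bash
python3 -m creep '[[-0.1,0.02,0.5,0,0],[0,0,0.6,0,0],[0,0,0,0,0]]'; python3 look.py d wrist top
```

```text
time: 6.77
tcp_pos: [0.4876, -0.0674, 0.1276]
tcp_rot: [[0.802, 0.381, 0.461], [0.33, -0.925, 0.191], [0.499, -0.001, -0.867]]
wrist_force: [-1.6, 0.9, -0.2]
width: 0.998
6.7667 [-32.7  14.9 121.9  46.8  34.2  -2.5] 0.5538976325711762
to knob, tool mm [ 0.8  0.4 14.1]  axis [23.3 39.6 37.2] TCP in crank frame [-23.9  38.9  37.6] F slope [-1.1  1.4  0.4]
wrist [[319.4, 252.4], [386.8, 200.7]]
top [[356.3, 213.6], [364.1, 198.6]]
```

View pics/dwrist.png

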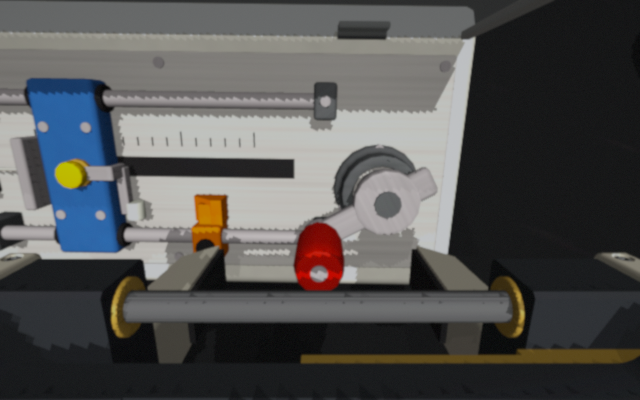

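```bash
python3 - <<'E'
from h import *
np.savez('d.npz',**eyes.get_calibration('wrist'))
E
sed -i "s/W,A,C=L('w1.npz'),L('a.npz'),L('c.npz')/W,A,C,D=L('w1.npz'),L('a.npz'),L('c.npz'),L('d.npz')/; s/return np.r_\[/return np.r_[proj('w',c,D)[0]-(387,205),proj('w',k,D)[0]-(319,274),/" refit2.py
python3 refit2.py; python3 look.py b
```

```text
[ 0.53788183 -0.08966129  0.10766575] 120.79765628087769 [[-0.5, -1.9], [-0.6, -1.6], [-0.1, 0.1], [-0.6, 2.9], [0.3, 3.0], [0.8, -0.1], [0.9, -0.4], [-0.3, -0.3], [-1.0, -0.4], [-1.0, -2.5]] [ 0.43536517  0.32043497  1.66183554 11.39174357]
6.8667 [-32.8  14.7 121.9  46.6  34.4  -2.3] 0.47847200923171224
to knob, tool mm [-0.1  0.  14.8]  axis [22.3 39.2 37.9] TCP in crank frame [-22.9  38.6  38.3] F slope [-0.  -0.1  0.8]
```

```bash
python3 -m creep '[[-0.05,0,0.4,0,0],[0,0,0.35,0,0],[0,0,0,0,0]]'; python3 look.py e wrist
```

```text
time: 7.12
tcp_pos: [0.4999, -0.0633, 0.1017]
tcp_rot: [[0.801, 0.38, 0.462], [0.329, -0.925, 0.189], [0.5, 0.001, -0.866]]
wrist_force: [-0.4, 0.1, 0.3]
width: 0.997
7.1167 [-31.1  18.9 122.2  52.1  30.5  -7.4] 0.44465218108115956
to knob, tool mm [  2.3  -0.3 -15.8]  axis [24.8 38.8  7.4] TCP in crank frame [-25.3  38.4   7.7] F slope [-0.2  0.2  0.4]
wrist [[318.1, 275.7], [396.8, 213.3]]
```

View pics/ewrist.png

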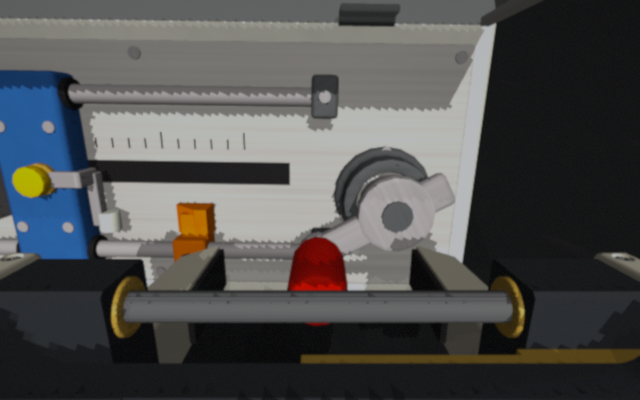

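```bash
cat > kin.py <<'E'
import numpy as np
from scipy.spatial.transform import Rotation as Ro
from scipy.optimize import least_squares
D=[([-76.375,19.636,87.377,0,73.074,-8.366],[.1965,-.4864,.2261]),([9.2,44.5,12.7,0,123,77.2],[.6765,.1873,.433]),
([12.6,54.2,2.2,.5,119,80.8],[.7417,.2471,.3742]),([14.8,53.6,2.1,.7,115.2,83.1],[.7507,.2805,.3849]),([18.7,46.6,2.1,.8,110.7,87],[.7279,.3311,.4885]),
([19.9,45,2.1,1.2,102.8,88.3],[.7498,.3595,.5295]),([-25.7,-1.7,107.3,26.1,56.3,31.2],[.4836,-.0188,.3053]),([-35.7,6.8,119.8,38,43.3,6.3],[.4637,-.0738,.1856]),
([-35.2,9.1,120.7,40.5,40.4,3.2],[.4704,-.0741,.1685]),([-32.7,14.9,121.9,46.8,34.2,-2.5],[.4876,-.0674,.1276]),([-31.1,18.9,122.2,52.1,30.5,-7.4],[.4999,-.0633,.1017])]
z=lambda a:Ro.from_euler('z',a,degrees=True).as_matrix(); y=lambda a:Ro.from_euler('y',a,degrees=True).as_matrix()
def fk(j,p,s4=1,s6=-1):
    d,h,e2,a2,e3,a3,y6,e6,L=p
    A=z(j[0]); B=A@y(j[1]); C=A@y(j[1]+j[2]); E=C@z(s4*j[3]); F=E@y(j[4])
    return A@[0,d,h]+B@[e2,0,a2]+C@[e3,0,a3]+E@[0,y6,0]+F@[e6,0,L], F@z(s6*j[5])
best=None
for s4 in(1,-1):
    f=lambda p:np.concatenate([fk(j,p,s4)[0]-t for j,t in D])
    s=least_squares(f,[.07,.3,0,.4,0,.4,0,0,.3])
    if best is None or s.cost<best[0]: best=(s.cost,s4,s.x,s.fun)
if __name__=="__main__":
    print(best[1],best[2].round(3),(abs(best[3]).reshape(-1,3)*1000).round(1)); R=fk(D[-1][0],best[2],best[1])[1]; print(R.round(3))
E
python3 kin.py
```

```text
1 [0.076 0.223 0.001 0.506 0.047 0.381 0.001 0.001 0.317] [[0.1 0.2 0.2]
 [0.4 0.3 0.1]
 [0.3 0.5 0.6]
 [0.1 0.4 0.1]
 [0.3 0.2 0.2]
 [0.4 0.1 0.4]
 [0.1 0.  0.2]
 [0.3 0.  0.1]
 [0.  0.2 0.1]
 [0.  0.3 0.2]
 [0.  0.1 0.2]]
[[-0.164  0.871  0.462]
 [ 0.978  0.083  0.189]
 [ 0.126  0.483 -0.866]]
```

```bash
cat > circ.py <<'E'
from h import *
import kin
p=kin.best[2];s=readout.get_state();R=s['tcp_rot'];f=np.load('fit.npz')
for s6 in(1,-1):
    c=[]
    for j,x in((kin.D[0][0],[.927,.374,0]),(s['joint_positions'],R[:,0])):
        v=kin.fk(j,p,1,s6)[1].T@x; c.append(np.degrees(np.arctan2(v[1],v[0])))
    print(s6,c)
lo=[-145,-44.2,2.07,-57,16.16,-177.9];hi=[145,115.7,154.8,237,152.3,177.9]
def ik(t,zt,q0):
    g=lambda q:np.r_[(kin.fk([*q,0],p)[0]-t)*10,kin.fk([*q,0],p)[1][:,2]-zt]
    return kin.least_squares(g,q0)
Rc=f['R']
for press in(0,.007):
  q=s['joint_positions'][:5]
  for th in range(120,-260,-20):
    a=np.radians(th); t=f['ax']+Rc@[.045*np.cos(a),.045*np.sin(a),.0235-.015-press]; r=ik(t,R[:,2],q); q=r.x
    v=kin.fk([*q,0],p)[1].T@R[:,0]
    print(th,q.round(1),'x-az',np.degrees(np.arctan2(v[1],v[0])).round(0),r.cost.round(6))
E
python3 circ.py
```

```text
1 [np.float64(90.01929909520841), np.float64(89.99999999999999)]
-1 [np.float64(73.28729909520841), np.float64(75.42700040893436)]
120 [-30.8  18.7 121.9  51.5  30.7] x-az 84.0 0.0
100 [-28.8  18.4 120.5  49.4  30.8] x-az 88.0 0.0
80 [-27.2  18.3 118.5  46.9  31.4] x-az 92.0 0.0
60 [-26.4  18.7 116.1  44.5  32.4] x-az 96.0 0.0
40 [-26.2  19.3 113.7  42.5  33.6] x-az 98.0 0.0
20 [-26.8  20.1 111.5  41.2  35. ] x-az 99.0 0.0
0 [-27.9  20.9 109.7  40.5  36.2] x-az 99.0 0.0
-20 [-29.4  21.8 108.6  40.5  37.2] x-az 98.0 0.0
-40 [-31.2  22.5 108.2  40.9  37.8] x-az 96.0 0.0
-60 [-33.   23.  108.6  41.9  38. ] x-az 93.0 0.0
-80 [-34.7  23.3 109.8  43.2  37.8] x-az 90.0 0.0
-100 [-36.2  23.3 111.7  44.8  37.2] x-az 87.0 0.0
-120 [-37.2  23.  113.9  46.7  36.3] x-az 84.0 0.0
-140 [-37.8  22.6 116.4  48.7  35.2] x-az 81.0 0.0
-160 [-37.6  21.9 118.7  50.6  34. ] x-az 78.0 0.0
-180 [-36.7  21.1 120.7  52.1  32.9] x-az 78.0 0.0
-200 [-35.1  20.2 122.   52.9  31.9] x-az 78.0 0.0
-220 [-33.1  19.4 122.4  52.8  31.1] x-az 80.0 0.0
-240 [-30.8  18.7 121.9  51.5  30.7] x-az 84.0 0.0
120 [-30.4  19.7 
[... 234 characters left out ...]
-26.4  20.9 111.4  41.9  34.2] x-az 99.0 0.0
0 [-27.6  21.7 109.7  41.2  35.5] x-az 99.0 0.0
-20 [-29.1  22.5 108.5  41.1  36.4] x-az 98.0 0.0
-40 [-30.8  23.2 108.2  41.6  37. ] x-az 96.0 0.0
-60 [-32.6  23.8 108.6  42.5  37.2] x-az 93.0 0.0
-80 [-34.3  24.  109.8  43.9  37. ] x-az 90.0 0.0
-100 [-35.8  24.1 111.6  45.6  36.4] x-az 86.0 0.0
-120 [-36.8  23.9 113.9  47.6  35.5] x-az 83.0 0.0
-140 [-37.3  23.4 116.4  49.7  34.4] x-az 80.0 0.0
-160 [-37.2  22.8 118.7  51.7  33.3] x-az 78.0 0.0
-180 [-36.3  22.  120.7  53.3  32.1] x-az 76.0 0.0
-200 [-34.7  21.2 122.   54.2  31.1] x-az 77.0 0.0
-220 [-32.6  20.3 122.4  54.1  30.3] x-az 79.0 0.0
-240 [-30.4  19.7 121.9  52.8  29.9] x-az 82.0 0.0
```

```bash
python3 -m creep '[[0.05,0,0,0,1],[0,0,0,0,1],[0,0,0,0,1],[0,0,0,0,1],[0,0,0,0,1],[0,0,0,0,1]]'; python3 look.py f wrist
```

```text
time: 7.67
tcp_pos: [0.5009, -0.0631, 0.1023]
tcp_rot: [[0.802, 0.379, 0.462], [0.329, -0.925, 0.189], [0.499, 0.001, -0.867]]
wrist_force: [0.4, -0.4, 0.6]
width: 0.612
7.6667 [-30.9  18.9 122.1  51.8  30.5  -6.8] 0.4159064665317633
to knob, tool mm [  1.   -0.5 -15.8]  axis [23.5 38.6  7.4] TCP in crank frame [-24.1  38.3   7.7] F slope [ 0.5 -0.5  0.4]
wrist [[317.7, 278.2], [396.2, 215.6]]
```

View pics/fwrist.png

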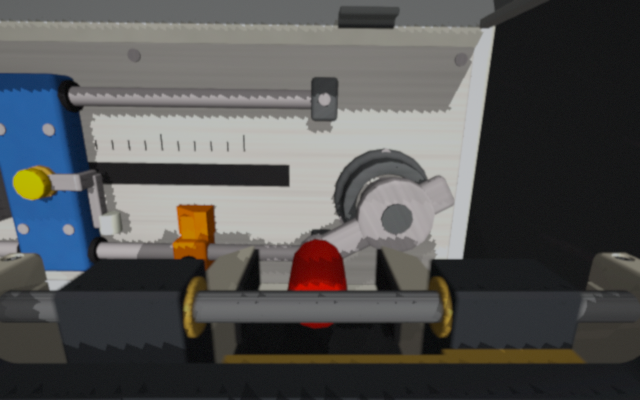

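```bash
python3 -m creep '[[0,0,0,0,1],[0,0,0,0,1],[0,0,0,0,1],[0,0,0,0,1],[0,0,0,0,1],[0,0,0,0,1],[0,0,0,0,1],[0,0,0,0,1]]'; python3 look.py g wrist
```

```text
time: 8.38
tcp_pos: [0.5009, -0.063, 0.1021]
tcp_rot: [[0.802, 0.379, 0.462], [0.329, -0.925, 0.189], [0.499, 0.001, -0.867]]
wrist_force: [-1.0, 0.2, 0.8]
width: 0.276
8.3833 [-30.9  18.9 122.1  51.8  30.5  -6.8] 0.42503149551886915
to knob, tool mm [  1.1  -0.5 -16. ]  axis [23.6 38.7  7.2] TCP in crank frame [-24.2  38.3   7.5] F slope [-0.4  0.6  1.1]
wrist [[317.8, 278.3], [396.4, 215.6]]
```

View pics/gwrist.png

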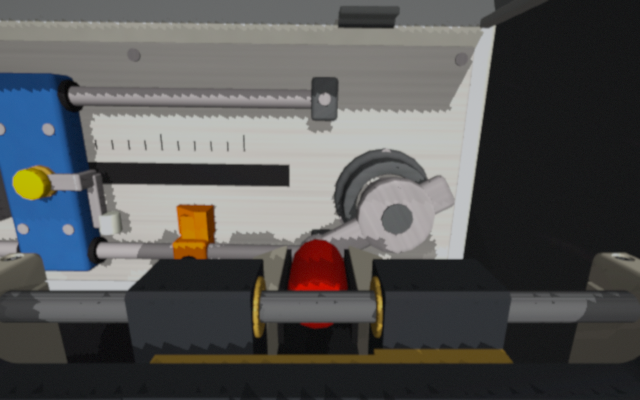

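```bash
python3 -m creep '[[0,0,0.08,0,1],[0,0,0.08,0,1],[0,0,0,0,1],[0,0,0,0,1]]'; python3 look.py h wrist
```

```text
time: 8.77
tcp_pos: [0.504, -0.0617, 0.0964]
tcp_rot: [[0.802, 0.379, 0.462], [0.329, -0.925, 0.189], [0.499, 0.0, -0.867]]
wrist_force: [-1.9, 0.0, 2.5]
width: 0.277
8.7667 [-30.5  19.8 122.   53.1  29.8  -7.9] 0.4384239745311387
to knob, tool mm [  1.1  -0.4 -22.5]  axis [23.6 38.7  0.6] TCP in crank frame [-24.1  38.4   1. ] F slope [-0.3  0.7  3. ]
wrist [[317.9, 285.4], [399.5, 219.6]]
```

View pics/hwrist.png

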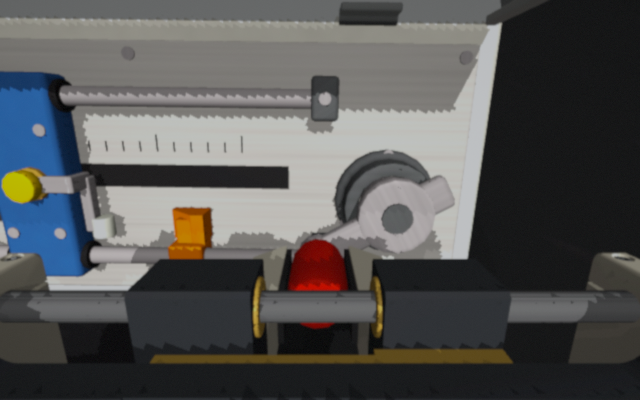

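```bash
cat > plan.py <<'E'
from h import *
import sys
f=np.load('fit.npz');s=readout.get_state();R=s['tcp_rot'];Rc=f['R']
c=Rc.T@(s['tcp_pos']-f['ax']); th=np.arctan2(c[1],c[0]); print("t",s['time'],"c",(c*1000).round(1),"th",np.degrees(th).round(1),"r",np.hypot(*c[:2])*1000,"F",(Rc.T@s['wrist_force']).round(1),'Ftan(cw resist +)',round(float((Rc.T@s['wrist_force'])[:2]@[-np.sin(th),np.cos(th)]),1))
step=float(sys.argv[1]);n=int(sys.argv[2]);N=float(sys.argv[3])/1000 if len(sys.argv)>3 else c[2]
prev=np.zeros(3);rows=[]
for i in range(1,n+1):
    a=th-np.radians(step*i); t=f['ax']+Rc@[.045*np.cos(a),.045*np.sin(a),N]
    d=R.T@(t-s['tcp_pos'])/.04; r=(d-prev).round(2); prev=prev+r; rows.append(r.tolist())
print(rows)
E
python3 -m creep '[[0,0,0.02,0,1],[0,0,0,0,1]]';python3 plan.py 12 8
```

```text
time: 8.98
tcp_pos: [0.5042, -0.0616, 0.0958]
tcp_rot: [[0.802, 0.379, 0.462], [0.329, -0.925, 0.189], [0.499, 0.0, -0.867]]
wrist_force: [-2.1, -0.0, 2.5]
width: 0.281
t 8.9833 c [-24.2  38.4   0.3] th 122.2 r 45.398127855326585 F [-0.5  0.8  3.1] Ftan(cw resist +) 0.0
[[0.22, -0.09, 0.0], [0.23, -0.06, 0.0], [0.23, -0.0, 0.0], [0.23, 0.04, -0.0], [0.22, 0.09, -0.0], [0.19, 0.13, -0.0], [0.16, 0.18, -0.0], [0.13, 0.2, -0.01]]
```

```bash
python3 -m creep '[[0.22,-0.09,0,0,1],[0.23,-0.06,0,0,1],[0.23,0,0,0,1],[0.23,0.04,0,0,1]]';python3 plan.py 12 8 0.3; python3 look.py i wrist
```

```text
time: 9.32
tcp_pos: [0.531, -0.0462, 0.1132]
tcp_rot: [[0.803, 0.379, 0.46], [0.329, -0.926, 0.187], [0.497, 0.002, -0.868]]
wrist_force: [-6.3, -8.3, -4.3]
width: 0.277
t 9.3167 c [10.9 42.9  0.1] th 75.7 r 44.29931722630496 F [-9.8 -5.4  0.7] Ftan(cw resist +) 8.2
[[0.22, 0.07, -0.01], [0.2, 0.13, 0.0], [0.17, 0.16, -0.0], [0.12, 0.2, -0.0], [0.09, 0.22, -0.0], [0.03, 0.23, -0.01], [-0.01, 0.24, 0.0], [-0.06, 0.22, 0.0]]
9.3167 [-26.4  19.5 117.9  47.1  30.5   2.5] 0.4103376209126789
to knob, tool mm [-34.1   3.7 -23.3]  axis [-11.5  42.8  -0.1] TCP in crank frame [10.9 42.9  0.1] F slope [-9.8 -5.4  0.7]
wrist [[326.7, 355.1], [403.2, 286.3]]
```

View pics/iwrist.png

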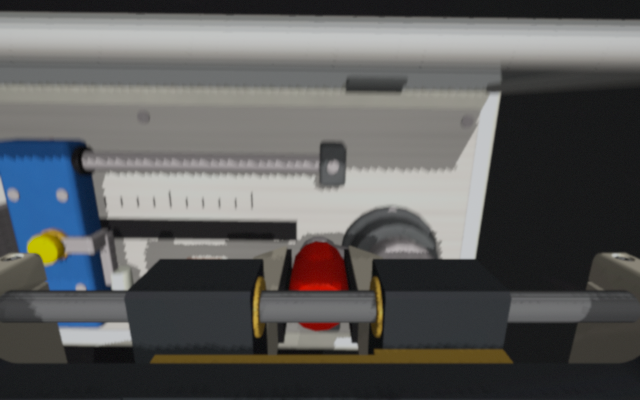

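```bash
python3 -m creep '[[0.22,0.07,0.01,0,1],[0.2,0.13,0,0,1],[0.17,0.16,0,0,1],[0.12,0.2,0,0,1]]';python3 plan.py 12 8 0.0; python3 look.py j wrist
```

```text
time: 9.7
tcp_pos: [0.5609, -0.0562, 0.126]
tcp_rot: [[0.804, 0.381, 0.456], [0.33, -0.925, 0.191], [0.495, -0.003, -0.869]]
wrist_force: [-12.9, -1.4, -0.1]
width: 0.274
t 9.7 c [38.3 22.7 -0.9] th 30.7 r 44.54033162736627 F [-10.9   3.4   6.2] Ftan(cw resist +) 8.5
[[0.11, 0.21, -0.03], [0.04, 0.23, 0.0], [0.0, 0.23, -0.0], [-0.05, 0.23, -0.0], [-0.09, 0.22, -0.01], [-0.14, 0.19, 0.0], [-0.18, 0.16, 0.0], [-0.2, 0.11, 0.0]]
9.7 [-25.9  20.8 112.3  42.1  33.6   8.7] 0.7273157412868021
to knob, tool mm [-61.3 -17.1 -23.9]  axis [-38.6  22.2  -0.9] TCP in crank frame [38.3 22.7 -0.9] F slope [-10.9   3.4   6.2]
wrist [[283.1, 403.4], [360.7, 333.3]]
```

View pics/jwrist.png

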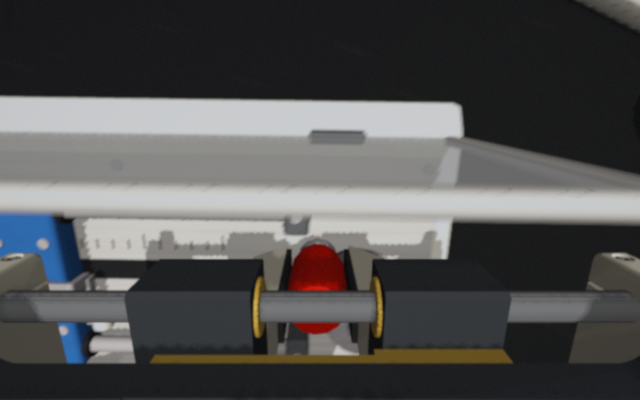

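```bash
python3 -m creep '[[0.1,0.21,-0.01,0,1],[0.04,0.23,0,0,1],[0,0.23,0,0,1],[-0.05,0.23,0,0,1],[-0.1,0.22,0,0,1],[-0.14,0.19,0,0,1],[-0.18,0.16,0,0,1],[-0.2,0.11,0,0,1]]';python3 plan.py 12 8 0.0;python3 look.py k scene
```

```text
time: 10.42
tcp_pos: [0.5698, -0.1208, 0.1178]
tcp_rot: [[0.801, 0.381, 0.461], [0.329, -0.924, 0.193], [0.5, -0.003, -0.866]]
wrist_force: [0.7, 6.3, 4.7]
width: 0.276
t 10.4167 c [ 21.  -40.6  -0.5] th -62.7 r 45.71738380910781 F [4.9 5.6 2.6] Ftan(cw resist +) 6.9
[[-0.23, 0.07, -0.01], [-0.23, 0.03, -0.0], [-0.24, -0.01, -0.0], [-0.22, -0.07, -0.0], [-0.21, -0.1, -0.0], [-0.18, -0.15, 0.0], [-0.15, -0.19, 0.0], [-0.1, -0.21, 0.01]]
10.4167 [-32.8  24.1 108.6  42.8  37.3   2.3] 0.6645833168993985
to knob, tool mm [-42.9 -80.1 -23. ]  axis [-20.4 -40.9   0. ] TCP in crank frame [ 21.  -40.6  -0.5] F slope [4.9 5.6 2.6]
scene [[362.9, 202.6], [361.4, 196.1]]
```

```bash
python3 -c "
import cv2
for n in 'scene0','kscene':
  a=cv2.imread(f'pics/{n}.png')[150:300,240:390]; cv2.imwrite(f'pics/{n}_z.png',cv2.resize(a,None,fx=4,fy=4,interpolation=cv2.INTER_CUBIC))"
```

```text
(no output)
```

View pics/kscene_z.png

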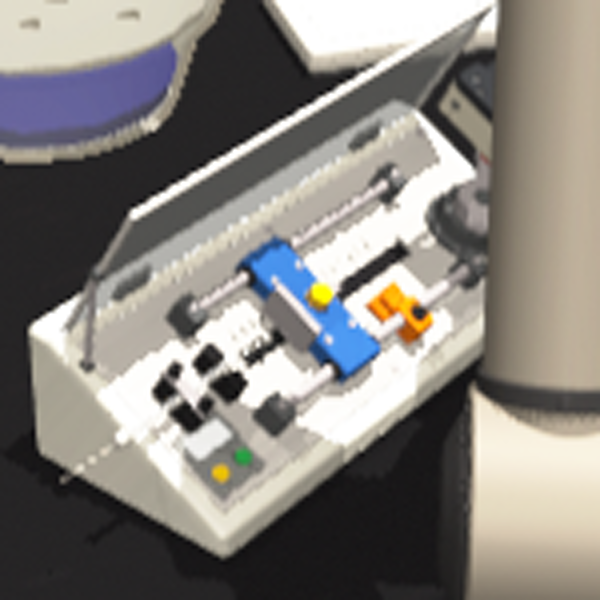

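```bash
python3 -m creep '[[-0.23,0.07,0,0,1],[-0.23,0.03,0,0,1],[-0.24,-0.01,0,0,1],[-0.22,-0.07,0,0,1],[-0.21,-0.1,0,0,1],[-0.18,-0.15,0,0,1],[-0.15,-0.19,0,0,1],[-0.1,-0.21,0,0,1]]';python3 plan.py 12 8 0.0
```

```text
time: 11.13
tcp_pos: [0.5121, -0.1228, 0.0873]
tcp_rot: [[0.801, 0.375, 0.466], [0.328, -0.927, 0.182], [0.5, 0.007, -0.866]]
wrist_force: [3.2, -8.1, -1.5]
width: 0.282
t 11.1333 c [-41.4 -21.5   0.4] th -152.6 r 46.652702780526695 F [-0.7 -8.7 -1.3] Ftan(cw resist +) 7.4
[[-0.05, -0.24, 0.01], [-0.03, -0.23, -0.0], [0.01, -0.24, -0.0], [0.06, -0.22, -0.0], [0.11, -0.21, -0.0], [0.15, -0.18, -0.0], [0.19, -0.15, -0.0], [0.21, -0.11, -0.0]]
```

```bash
python3 -m creep '[[-0.05,-0.24,0.01,0,1],[-0.03,-0.23,0,0,1],[0.01,-0.24,0,0,1],[0.06,-0.22,0,0,1],[0.11,-0.21,0,0,1],[0.15,-0.18,0,0,1]]';python3 plan.py 12 8 0.0; python3 look.py l scene wrist
```

```text
time: 11.63
tcp_pos: [0.4998, -0.0699, 0.0915]
tcp_rot: [[0.802, 0.375, 0.464], [0.328, -0.927, 0.183], [0.499, 0.006, -0.867]]
wrist_force: [3.6, -8.2, -5.2]
width: 0.274
t 11.6333 c [-32.6  32.3   0.1] th 135.2 r 45.87370586765747 F [-2.3 -8.9 -4.7] Ftan(cw resist +) 7.9
[[0.2, -0.13, 0.0], [0.21, -0.11, 0.0], [0.23, -0.05, 0.0], [0.23, -0.01, 0.0], [0.23, 0.03, 0.0], [0.22, 0.09, 0.0], [0.2, 0.13, 0.0], [0.16, 0.17, 0.0]]
11.6333 [-31.7  20.2 122.7  54.6  29.4 -10.6] 0.07542378387744647
to knob, tool mm [  9.6  -6.2 -23.4]  axis [32.1 32.7  0.1] TCP in crank frame [-32.6  32.3   0.1] F slope [-2.3 -8.9 -4.7]
scene [[362.9, 202.6], [361.4, 196.1]]
wrist [[306.5, 270.6], [390.1, 205.0]]
```

View pics/lwrist.png

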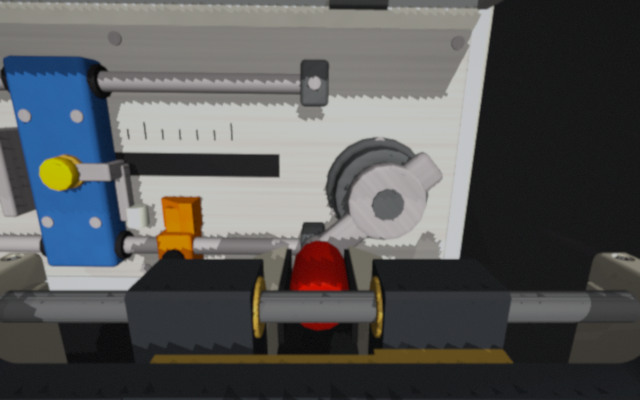

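View pics/lscene.png

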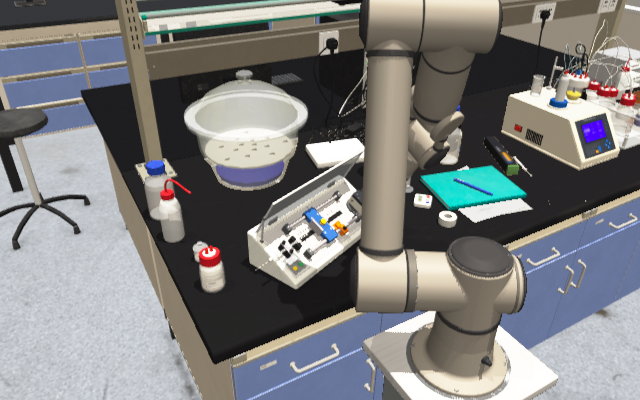

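```bash
python3 -m creep '[[0.2,-0.13,0,0,1],[0.21,-0.11,0,0,1],[0.23,-0.05,0,0,1],[0.23,-0.01,0,0,1],[0.23,0.03,0,0,1],[0.22,0.09,0,0,1]]';python3 plan.py 12 6 0.0; python3 look.py m wrist
```

```text
time: 12.23
tcp_pos: [0.5383, -0.0457, 0.1172]
tcp_rot: [[0.803, 0.377, 0.462], [0.329, -0.926, 0.183], [0.497, 0.005, -0.868]]
wrist_force: [-8.8, -13.6, -2.4]
width: 0.277
t 12.2333 c [19.  40.8  0. ] th 65.0 r 44.98286057142383 F [-12.6  -9.5   4.5] Ftan(cw resist +) 7.5
[[0.2, 0.12, -0.0], [0.17, 0.17, -0.0], [0.13, 0.19, -0.0], [0.09, 0.22, -0.0], [0.04, 0.23, -0.0], [-0.0, 0.24, -0.0]]
12.2333 [-25.8  19.5 116.8  45.9  30.7   4.5] 0.212176189528625
to knob, tool mm [-42.1   1.5 -23.4]  axis [-19.6  40.5  -0. ] TCP in crank frame [19.  40.8  0. ] F slope [-12.6  -9.5   4.5]
wrist [[321.9, 369.6], [397.6, 300.2]]
```

View pics/mwrist.png

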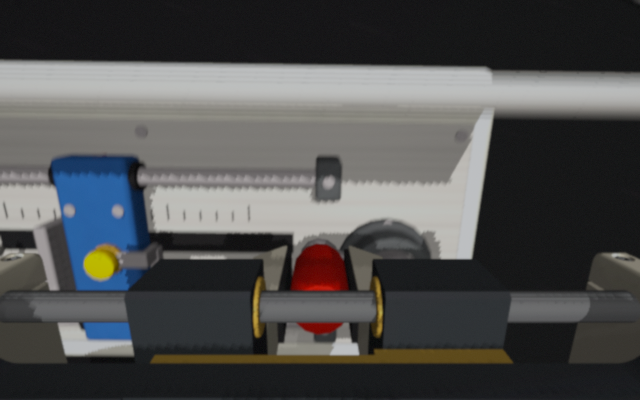

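```bash
python3 -m creep '[[0.2,0.12,0,0,1],[0.17,0.17,0,0,1],[0.13,0.19,0,0,1]]';python3 plan.py 12 3 0.0 | head -1
python3 -m creep '[[0.09,0.22,0,0,1],[0.04,0.23,0,0,1],[0,0.24,0,0,1]]';python3 plan.py 12 6 0.0; python3 look.py n scene
```

```text
time: 12.53
tcp_pos: [0.5594, -0.0547, 0.1258]
tcp_rot: [[0.804, 0.38, 0.457], [0.33, -0.925, 0.189], [0.495, -0.001, -0.869]]
wrist_force: [-11.8, -4.4, -0.5]
width: 0.28
t 12.5333 c [37.5 24.7 -0.7] th 33.4 r 44.87669764465449 F [-11.2   0.2   5.9] Ftan(cw resist +) 6.3
time: 12.78
tcp_pos: [0.5744, -0.0763, 0.1291]
tcp_rot: [[0.803, 0.382, 0.457], [0.329, -0.924, 0.194], [0.497, -0.005, -0.868]]
wrist_force: [-7.9, 6.0, 4.7]
width: 0.275
t 12.7833 c [44.4 -0.8 -0.9] th -1.1 r 44.385057476858144 F [-2.1  8.5  6.7] Ftan(cw resist +) 8.4
[[-0.02, 0.23, -0.03], [-0.08, 0.22, 0.0], [-0.12, 0.2, -0.0], [-0.16, 0.17, -0.0], [-0.2, 0.14, -0.0], [-0.22, 0.08, -0.0]]
12.7833 [-27.6  22.1 109.4  41.1  35.7   8.8] 0.8205638351794421
to knob, tool mm [-67.  -40.8 -23.6]  axis [-44.4  -1.5  -0.7] TCP in crank frame [44.4 -0.8 -0.9] F slope [-2.1  8.5  6.7]
scene [[362.9, 202.6], [361.4, 196.1]]
```

```bash
python3 -c "
import cv2
for n in ['nscene']:
  a=cv2.imread(f'pics/{n}.png')[150:300,240:390]; cv2.imwrite(f'pics/{n}_z.png',cv2.resize(a,None,fx=4,fy=4,interpolation=cv2.INTER_CUBIC))"
```

```text
(no output)
```

View pics/nscene_z.png

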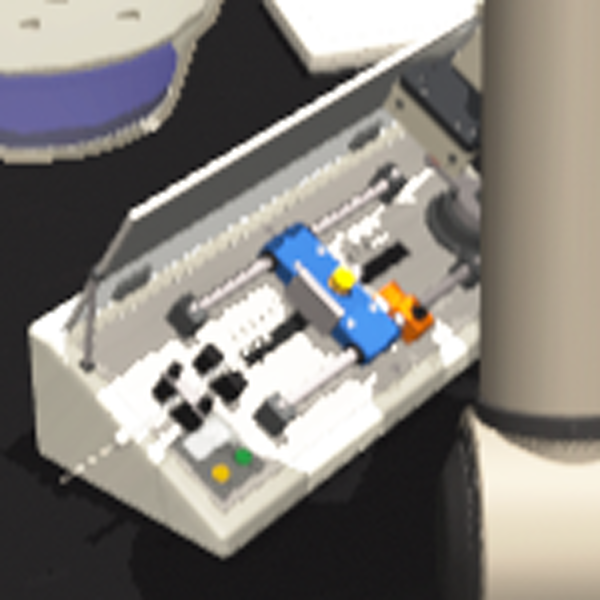

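```bash
python3 -m creep '[[-0.02,0.23,-0.01,0,1],[-0.08,0.22,0,0,1]]';python3 plan.py 12 3 0.0 | head -1
python3 -m creep '[[-0.12,0.2,0,0,1],[-0.16,0.17,0,0,1]]';python3 plan.py 12 6 0.0
```

```text
time: 13.0
tcp_pos: [0.578, -0.0934, 0.1278]
tcp_rot: [[0.802, 0.383, 0.458], [0.329, -0.924, 0.195], [0.498, -0.006, -0.867]]
wrist_force: [-6.7, 8.0, 5.7]
width: 0.28
t 13.0 c [ 41.2 -18.2  -0.6] th -23.8 r 45.06107529547384 F [-0.1  9.9  6.6] Ftan(cw resist +) 9.0
time: 13.17
tcp_pos: [0.5754, -0.1108, 0.1228]
tcp_rot: [[0.802, 0.383, 0.459], [0.329, -0.924, 0.196], [0.499, -0.006, -0.867]]
wrist_force: [-4.0, 10.4, 9.2]
width: 0.278
t 13.1667 c [ 31.1 -33.4  -0.5] th -47.0 r 45.616145318006545 F [ 4.6 11.2  8. ] Ftan(cw resist +) 11.0
[[-0.2, 0.13, -0.01], [-0.21, 0.09, -0.01], [-0.23, 0.05, 0.0], [-0.24, 0.0, 0.0], [-0.23, -0.04, 0.0], [-0.22, -0.1, 0.01]]
```

Resistance is rising: the roller is climbing the ramp. Continue in small steps.

```bash
python3 -m creep '[[-0.2,0.13,0,0,1],[-0.21,0.09,0,0,1]]';python3 plan.py 12 3 0.0 | head -1
python3 -m creep '[[-0.23,0.05,0,0,1],[-0.24,0,0,0,1]]';python3 plan.py 12 6 0.0
```

```text
time: 13.33
tcp_pos: [0.5667, -0.125, 0.1155]
tcp_rot: [[0.801, 0.382, 0.462], [0.329, -0.924, 0.194], [0.501, -0.004, -0.865]]
wrist_force: [2.0, 11.0, 9.7]
width: 0.276
t 13.3333 c [ 16.  -43.4  -0.2] th -69.8 r 46.27279288767235 F [9.9 9.5 5.4] Ftan(cw resist +) 12.6
time: 13.5
tcp_pos: [0.5535, -0.134, 0.1068]
tcp_rot: [[0.8, 0.381, 0.464], [0.329, -0.925, 0.192], [0.502, -0.001, -0.865]]
wrist_force: [4.5, 7.3, 6.0]
width: 0.279
t 13.5 c [ -1.8 -46.9   0.1] th -92.3 r 46.970964170141166 F [9.  5.2 1.7] Ftan(cw resist +) 8.8
[[-0.23, -0.09, 0.0], [-0.22, -0.08, 0.0], [-0.2, -0.13, 0.0], [-0.16, -0.17, 0.0], [-0.13, -0.19, 0.01], [-0.08, -0.22, -0.0]]
```

```bash
python3 -m creep '[[-0.23,-0.08,0,0,1],[-0.22,-0.08,0,0,1]]';python3 plan.py 12 6 0.0
```

```text
time: 13.67
tcp_pos: [0.5357, -0.1358, 0.0966]
tcp_rot: [[0.801, 0.379, 0.463], [0.329, -0.925, 0.188], [0.5, 0.002, -0.866]]
wrist_force: [1.2, 1.7, 0.8]
width: 0.279
t 13.6667 c [-21.9 -42.1  -0.1] th -117.4 r 47.453073753998915 F [ 1.9  1.2 -0.1] Ftan(cw resist +) 1.2
[[-0.17, -0.19, -0.0], [-0.16, -0.17, -0.0], [-0.12, -0.2, 0.0], [-0.08, -0.22, 0.0], [-0.03, -0.23, 0.0], [0.01, -0.24, 0.0]]
```

```bash
python3 -m creep '[[-0.17,-0.19,0,0,1],[-0.16,-0.17,0,0,1]]';python3 plan.py 12 6 0.0; python3 -m creep '[[-0.12,-0.2,0,0,1],[0,0,0,0,1]]';python3 plan.py 12 6 0.0;python3 look.py o scene wrist;  python3 -c "
import cv2
for n in ['oscene']:
  a=cv2.imread(f'pics/{n}.png')[150:300,240:390]; cv2.imwrite(f'pics/{n}_z.png',cv2.resize(a,None,fx=4,fy=4,interpolation=cv2.INTER_CUBIC))"
```

```text
time: 13.83
tcp_pos: [0.5198, -0.1293, 0.0899]
tcp_rot: [[0.802, 0.376, 0.464], [0.329, -0.927, 0.182], [0.499, 0.006, -0.867]]
wrist_force: [-2.1, -7.9, 0.1]
width: 0.275
t 13.8333 c [-36.  -30.3   0.3] th -139.9 r 47.007674552486414 F [-4.1 -6.6  2.5] Ftan(cw resist +) 2.4
[[-0.09, -0.23, 0.01], [-0.09, -0.22, -0.0], [-0.03, -0.23, -0.0], [0.01, -0.23, -0.0], [0.06, -0.23, -0.0], [0.1, -0.21, -0.0]]
time: 14.0
tcp_pos: [0.5107, -0.1213, 0.0863]
tcp_rot: [[0.803, 0.378, 0.46], [0.329, -0.926, 0.186], [0.497, 0.002, -0.868]]
wrist_force: [-7.1, -5.3, -0.8]
width: 0.277
t 14.0 c [-42.6 -19.5  -0.1] th -155.4 r 46.85040804098602 F [-7.8 -2.4  3.5] Ftan(cw resist +) -1.1
[[-0.03, -0.24, 0.0], [-0.02, -0.24, 0.0], [0.02, -0.23, 0.0], [0.07, -0.22, 0.0], [0.12, -0.21, 0.0], [0.16, -0.17, 0.0]]
14.0 [-37.2  23.2 118.3  51.3  33.1 -12. ] 0.38980576434889214
to knob, tool mm [ 20.2 -58.  -23.3]  axis [ 42.8 -19.   -0.1] TCP in crank frame [-42.6 -19.5  -0.1] F slope [-7.8 -2.4  3.5]
scene [[362.9, 202.6], [361.4, 196.1]]
wrist [[178.7, 245.5], [277.0, 181.0]]
```

View pics/oscene_z.png

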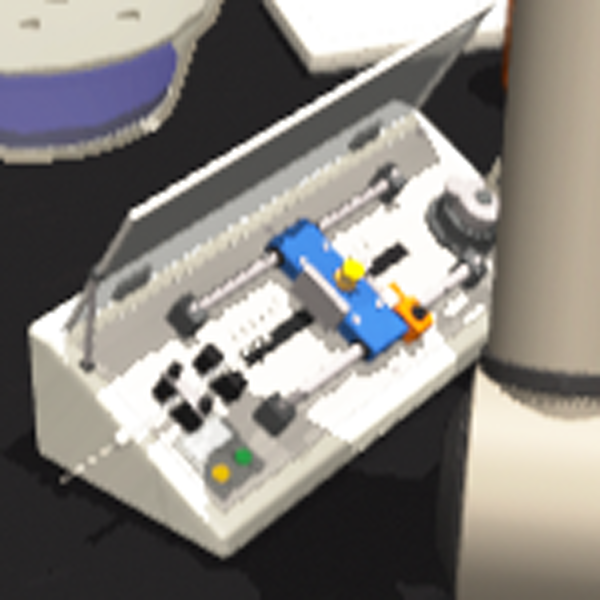

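View pics/owrist.png

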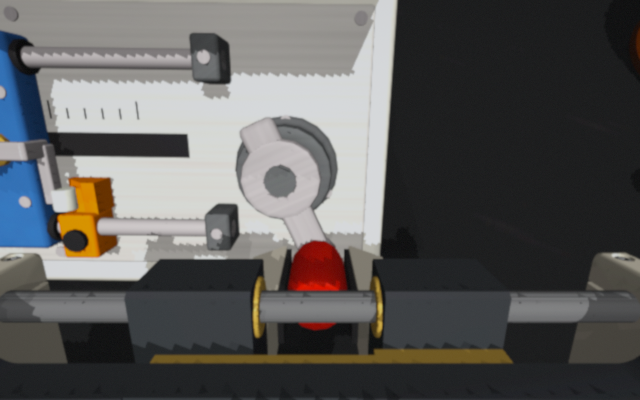

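```bash
python3 -m creep '[[0,0,-0.1,0,1],[0,0,-0.09,0,1],[0,0,0,0,1]]';python3 plan.py 12 1|head -1; python3 -m creep '[[0,0,0,0,0.3],[0,0,0,0,0.3],[0,0,0,0,0.3],[0,0,0,0,0.3],[0,0,0,0,0.3],[0,0,0,0,0.3],[0,0,0,0,0.3],[0,0,0,0,0.3]]'; python3 look.py p wrist
```

```text
time: 14.35
tcp_pos: [0.5079, -0.1232, 0.0933]
tcp_rot: [[0.803, 0.378, 0.461], [0.329, -0.926, 0.186], [0.497, 0.002, -0.868]]
wrist_force: [-6.0, -6.2, -2.0]
width: 0.281
t 14.35 c [-41.9 -20.3   7.6] th -154.2 r 46.568404905960094 F [-7.8 -3.6  2.2] Ftan(cw resist +) -0.2
time: 15.02
tcp_pos: [0.5089, -0.1219, 0.0939]
tcp_rot: [[0.802, 0.379, 0.462], [0.329, -0.925, 0.189], [0.499, 0.001, -0.867]]
wrist_force: [-0.9, -0.9, 0.0]
width: 0.694
15.0167 [-37.6  22.2 118.1  50.2  34.2 -10.9] 0.4312263900182213
to knob, tool mm [ 18.2 -58.  -15.6]  axis [ 40.7 -18.8   7.6] TCP in crank frame [-40.5 -19.5   7.5] F slope [-1.  -0.5  0.6]
wrist [[186.9, 242.5], [280.0, 181.5]]
```

View pics/pwrist.png

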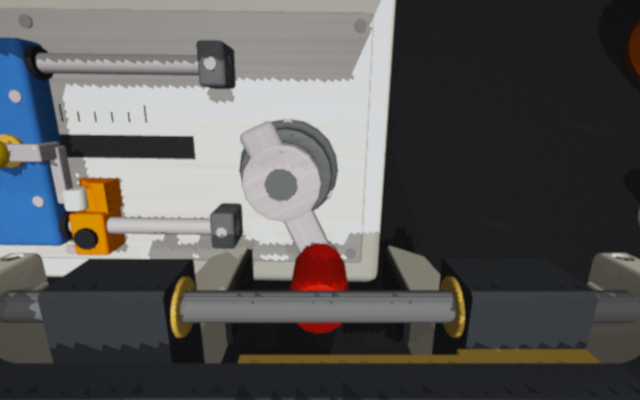

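```bash
python3 -m creep '[[0,0,-0.3,0,0.3],[0,0,-0.6,0,0.3],[0,0,-0.6,0,0.3],[0,0,-0.6,0,0.3],[0,0,-0.6,0,0.3],[0,0,-0.5,0,0.3],[0,0,0,0,0.3],[0,0,0,0,0.3]]'; python3 look.py q wrist top
```

```text
time: 15.73
tcp_pos: [0.4498, -0.1467, 0.2054]
tcp_rot: [[0.801, 0.378, 0.463], [0.329, -0.926, 0.187], [0.5, 0.003, -0.866]]
wrist_force: [-0.7, -0.9, -0.3]
width: 0.699
15.7333 [-46.3   7.2 115.5  36.4  51.4  -0.3] 0.2915382009963957
to knob, tool mm [ 18.  -58.8 112.8]  axis [ 40.5 -19.7 136.1] TCP in crank frame [-40.1 -21.  136.1] F slope [-1.  -0.6  0.2]
wrist [[244.1, 182.7], [294.7, 150.8]]
top [[356.5, 213.9], [364.3, 198.8]]
```

View pics/qwrist.png

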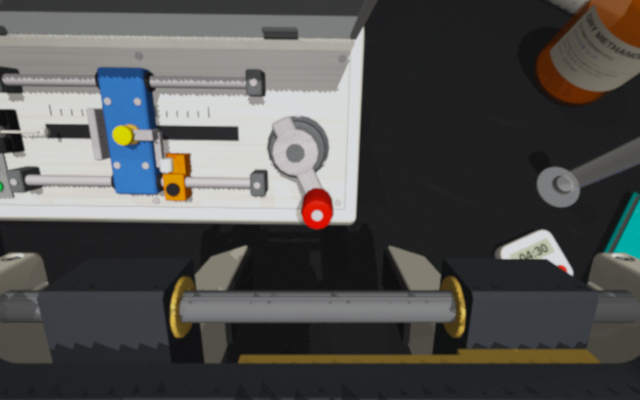

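View pics/qtop.png

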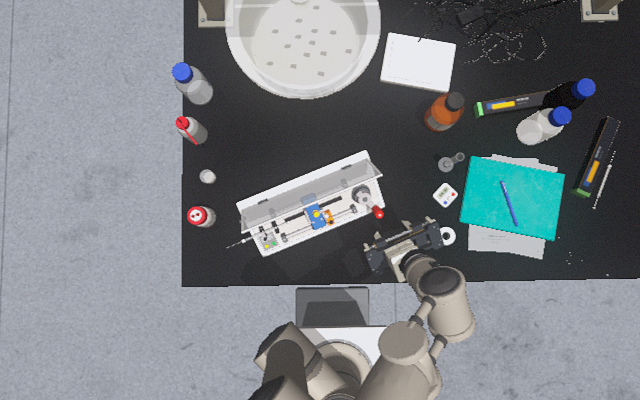

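```bash
python3 -c "
from cell import sign_off
print(sign_off())"
```

```text
the job is handed in; nothing more can be done
None
```

The pusher is wound back and the release pin has let go. I handed the job in at about 15.8 s, with the gripper open and about 0.13 m clear of the crank.

- **Approach:** the moves cannot tilt the tool directly. I pushed the arm against its reach limit until the tool leaned 30° (within 0.5° of square to the sloping front), then came down on the knob and gripped it.
- **Winding:** I pressed the crank in about 7 mm and turned it clockwise about 1.75 turns. The pull at the knob was 7–8 N, rose to about 12.6 N as the roller climbed the trip dog, then dropped to about 1 N. I stopped about a tenth of a turn after that.
- **Letting go:** I raised the knob the 7–8 mm back out while still holding it, then opened the gripper and backed off.

**Last checks:**
- The pictures show the white roller up on the dog.
- The hub cap is about where it stood with the crank out (about 2 px off the prediction), so the crank appears to be out.
- In the overhead picture the bystanders stand where they were.
- The wrist force was near zero after the release.

**Not confirmed or in disagreement:**
- I did not measure the drive shoe's position or the pin's height; the release is judged from the force drop and the pictures.
- The force along the crank's axis read unevenly, from about -5 to +8 N, where a steady 5 N or so was expected while pressing.
- Early fits of the crank's height disagreed by up to 13 mm. The final one left picture errors of up to 3 px, and the grip confirmed it.

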